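# Pull the fume extractor's filter plate and hold it over the drip tray for inspection

## Task

The filter plate of the fume extractor on the candle bench is due for a look: lift the extractor's blue cover flap by its black T-handle and swing it back until it stands open at least upright, then draw the filter plate inside straight up out of its guides by the orange tab and carry it over the steel drip tray. Finish still holding the filter there in the gripper, hanging upright and motionless over the middle of the tray with its width along the tray's long side and its lower edge about 10 cm above the tray, touching nothing else. Leave the flap standing open, never let the filter touch the bench, and leave the tray, candle board, jar and scraper where they are.

Things in the scene. Friction and masses are not known exactly. Their poses are not given: they have to be found in the camera images.
- extractor: Bench fume extractor, grey box 300 (x) x 220 (y) x 160 mm high, fixed. Origin: centre of its underside on the bench; x points from louvred front to exhaust at the back, z up. Front half: open-topped filter bay (inside 144 x 200 mm, floor 16 mm and rims 160 mm above the bench) under the blue flap. Back half: closed fan chamber with controls up to 10 mm high on top.
- flap (a joint): Opening angle of the blue cover flap: 0 closed, 1.57 upright, 1.85 stop (leaning back over the fan chamber). The hinge lies along the extractor's y axis; the free edge, at the extractor's front, swings up and back. Stiff friction hinge: stays wherever it is left; about 4 N at the handle moves it. May start ajar by up to 0.2.
- flap_hinge (a point): Middle of the flap's hinge line, 161 mm above the bench, 6 mm behind the extractor's centre. Its x and z axes turn with the flap about the y axis: at flap angle 0 they are the extractor's, the flap (158 x 220 mm, 8 mm thick) reaching from 5 mm to 163 mm along -x.
- flap_handle (a point): Centre of the flap's black T-handle: a round crossbar of diameter 22 mm, 40 mm long along y (parallel to the hinge) with flat ends, on a 12 mm stem; in the flap_hinge frame it lies 130 mm along -x and 40 mm along +z (32 mm above the flap's upper face), mid-width. Axes as flap_hinge.
- filter_tab (a point): Centre of the filter plate's orange pull tab, 16 (x) x 26 (y) x 40 mm high. The plate below it: aluminium frame, 14 (x) x 152 (y) x 98 mm high, top edge 20 mm below this point; z up. At the start it stands on the bay floor in two guide channels (2.5 mm play, tops 116 mm above the bench), axes as the extractor's, 75 mm in front of its centre, mid-width, hidden by the flap.
- filter_foot (a point): Middle of the filter plate's lower edge, 118 mm below the tab centre; axes as filter_tab.
- filter: The filter plate with its tab, one rigid piece, about 0.25 kg; origin at the middle of its lower edge, axes as filter_tab.
- tray: Shallow open steel drip tray, 150 (x) x 220 (y, its long side) x 25 mm high, walls and floor 3 mm, loose, 0.9 kg, with a few yellow wax crumbs. Origin: centre of its underside on the bench.
- candle_board: Bystander: dark wooden cooling board 150 x 200 mm with six dipped candles on sticks lying across it, about 45 mm high, loose. Origin: centre of its underside. Tray and board lie one on each side of the extractor; which is left and which is right varies.
- jar: Bystander: amber glass jar with black cap, 66 mm diameter, 95 mm high, loose. Origin: centre of its underside.
- scraper: Bystander: steel spatula with a wooden handle, 200 mm long, lying on the bench, loose. Origin: on the bench under it.

How it is judged:
By the outcome, as a careful person would: the job done as asked, in the order asked, and still so for the second after the job is handed in, while the arm keeps its last pose, push and grip.
It also fails if it takes over 58 s, if anything falls off the work surface, if the arm or the gripper's body presses on something with over 40 N, if the wrist force passes 120 N, or if a joint passes its speed limit or range.

## Robot

A 7-joint arm with a two-finger parallel gripper is mounted at the origin on the work surface. World frame = base frame: x ahead of the robot, y to its left, z up, the work surface at z = 0. Lengths are in m, angles in degrees, forces in N, time in s.
With the tool pointing down it reaches from about 0.425 to 0.975 m from the base axis. Payload 16.7 kg.
Tool frame: the origin (TCP) lies between the finger pads; the fingertips stand r.tips_ahead ahead of it and the grasp point (between the pads) is the TCP (r.tips_ahead is the distance from the TCP to the fingertips, in m); z points along the fingers, x is the direction in which the jaws open and shut, and the axes are right-handed (so a half turn about z gives the same grasp; the last joint's range is limited). The gripper opens to 85 mm and grips with 20 to 120 N. Pads are 22 mm wide; open, the fingers measure 114 mm over their backs; the gripper's body (76 mm by 85 mm) begins 54 mm behind the grasp point. The pads swing forward as they close: fully open they stand 13 mm farther back than shut.
Start: joints at [-75.029, 24.414, 4.234, 92.017, -1.954, 63.644, -3.845], TCP at [0.27, 0.619, 0.25] pointing down, gripper open.
Joint ranges: [-163.25, 163.25], [-28.42, 122.38], [-70.27, 78.77], [12.13, 141.07], [-58.53, 238.53], [9.26, 117.41], [-156.51, 156.51]. Speed limits (degrees/s): [108.29, 108.29, 136.94, 136.94, 172.46, 172.46, 172.46].

## Interface

Orientations are given as a 3x3 rotation matrix whose columns are the frame's x, y, z axes.
In Python, from rig import sensors, get_image, camera_info, order, r gives the robot as it stands.
- The arm moves only by the tool apply_moves, never from a script. Its arguments are lists of equal length, an entry for each row: "travel": the shift along the tool's x, y, z in m, a list of three; "twist": the turn, a rotation vector about the tool's x, y, z in rad, a list of three; "gripper": the opening, from -1 (shut) to 1 (fully open). A call has 1 to 20 rows; each row is the pose to reach, as a shift and turn from the pose commanded when the call began, along the tool's axes at that moment; what a row does not reach only later rows make up. A row lasts 1/12 s, in which the tool goes at most 41.7 mm and 7.16 degrees, less where a joint would pass 70% of its speed; a pose out of reach is approached as far as the arm can. A call with a gripper value outside its range is refused whole. The fingers move at their own pace and stop on an object; "squeeze" is the grip in N (left out, the last holds). Time passes only in rows, so rows that repeat a pose let the fingers close. It gives the time, the measured TCP pose, the force and the opening at its end, in the units of the state.
- sensors.get_obs(): the state, without advancing time (a new reading comes with each control period).
- get_image(name): name is "scene" or "top" or "wrist"; returns (picture, depth): 400x640x3 uint8, red, green, blue; 400x640 float32, m along the optical axis (not along the pixel's ray), 0 where there is no reading.
- camera_info(name): a dict with "fx", "fy", "cx", "cy" (pixels), "dist_coeffs" ([k1, k2, p1, p2, k3] as OpenCV has them; the pictures are not rectified), "cam_to_world" (4x4, takes a point from camera to world coordinates). Camera axes: x right, y up, looking along -z (the intrinsics and any distortion apply to the point x, -y, -z); pixel columns grow to the right and rows downward; lengths in m; the calibration is good to about 2 mm. A picture is of the moment at which its call begins: read the wrist's pose just before it. camera_info takes no time and is no camera call; for the wrist camera it gives the pose at the moment of the call.
- order.sign_off(): hands the job in, once; it reports no verdict.
The state is a dict: "time": time; "joint_pos": joint angles; "joint_vel": joint speeds; "joint_efforts": joint torques, N m; "eef_pos": TCP position; "orientation": TCP orientation; "wrist_force": force on the tool from outside, world axes, zero at the start; "wrist_torque": the same for the moment, N m; "opening": finger opening in m.
Only numpy, scipy, OpenCV 4.12 (cv2) and the standard library are available. Lean on these libraries where they do the work, as an engineer would, in place of code of your own. Each camera call takes 0.05 s, during which the arm holds its last target.

## Working session

There is one attempt and no reset: what is moved stays moved. The work goes in short steps, Python scripts to look and compute and a tool call to move; the robot and the scene stay as the last step left them, time stands still between calls to the robot, and variables do not carry over. Pictures are saved under pics/ and viewed, and the job is handed in when it is done.

Besides the shell and the picture viewer there is one more tool, called after "Emit:" as name(argument=value, ...), one argument or row to a line, values as JSON. apply_moves: Moves the arm, as the interface text tells. Its arguments: {"type":"object","properties":{"travel":{"type":"array"},"twist":{"type":"array"},"gripper":{"type":"array"},"squeeze":{"type":"number"}},"required":["travel","twist","gripper"]}

```bash
ls; mkdir -p pics; python3 - <<'E'
from rig import sensors, get_image, camera_info, order, r
import cv2, numpy as np
print(r.tips_ahead, sensors.get_obs())
for n in ["scene","top"]:
    im,d=get_image(n); cv2.imwrite(f"pics/{n}0.png",im[:,:,::-1]); np.save(f"pics/{n}0_d.npy",d); np.save(f"pics/{n}0.npy",im)
    print(n,camera_info(n))
E
```

```text
pics
0.019 {'time': 0.0, 'joint_pos': array([-75.03028368,  24.45077482,   4.23094892,  92.05081726,
        -1.9545199 ,  63.64532296,  -3.84442429]), 'joint_vel': array([ 0.03953707,  0.07279733, -0.0699674 ,  0.08717142,  0.01475936,
       -0.0261863 , -0.00347302]), 'joint_efforts': array([ 4.84362245e-04, -9.49819565e+01,  3.76173332e+00, -4.63510001e+01,
        1.92855665e-02,  1.02283177e-02,  1.92479496e-05]), 'eef_pos': array([0.26940322, 0.61849146, 0.24960827]), 'orientation': array([[ 3.99341920e-01,  9.16801960e-01, -4.43891728e-04],
       [ 9.16801143e-01, -3.99342158e-01, -1.22709255e-03],
       [-1.30226553e-03,  8.30690501e-05, -9.99999149e-01]]), 'wrist_force': array([ 0.53551177, -0.40833575,  0.07663446]), 'wrist_torque': array([-0.02790773,  0.01989505, -0.00219248]), 'opening': 0.08505885231218885}
scene {'fx': 458.5768178111805, 'fy': 458.5768178111805, 'cx': 320.5097316903848, 'cy': 203.62600796743405, 'dist_coeffs': array([-0.03418672,  0.        ,  0.        ,  0.        ,  0.        ]), 'cam_to_world': array([[ 0.87056568, -0.35219276,  0.34362139,  0.95457795],
       [ 0.49187483,  0.60414323, -0.62695304, -0.70226217],
       [ 0.01321178,  0.71482251,  0.69918111,  0.93467697],
       [ 0.        ,  0.        ,  0.        ,  1.        ]])}
top {'fx': 375.57180824416315, 'fy': 375.57180824416315, 'cx': 318.99986691684285, 'cy': 204.55843550832697, 'dist_coeffs': array([-0.03370399,  0.        ,  0.        ,  0.        ,  0.        ]), 'cam_to_world': array([[-2.75754975e-02,  9.85399135e-01, -1.68012309e-01,
         3.68498391e-01],
       [-9.99607643e-01, -2.80091907e-02, -2.11616847e-04,
        -7.47498497e-03],
       [-4.91441586e-03,  1.67940553e-01,  9.85784875e-01,
         1.26784445e+00],
       [ 0.00000000e+00,  0.00000000e+00,  0.00000000e+00,
         1.00000000e+00]])}
```

View pics/scene0.png

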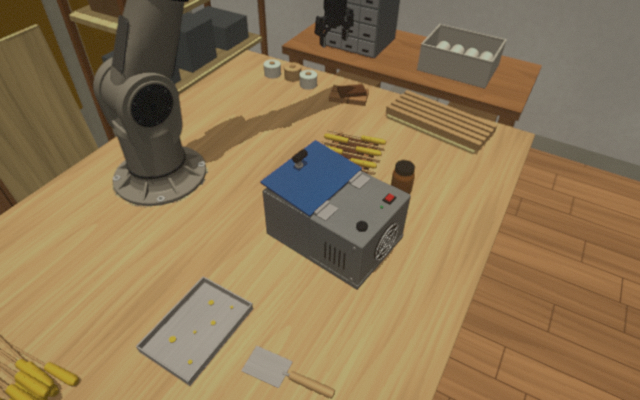

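View pics/top0.png

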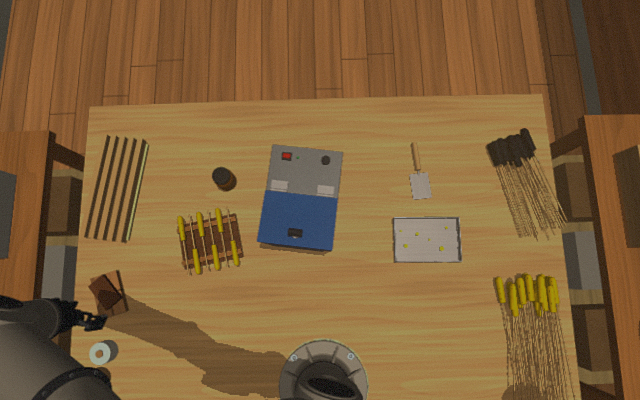

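```bash
cat > h.py <<'E'
import numpy as np, cv2
from rig import sensors, get_image, camera_info, order, r
def und(ci,uv):
    K=np.array([[ci['fx'],0,ci['cx']],[0,ci['fy'],ci['cy']],[0,0,1]])
    return cv2.undistortPoints(np.asarray(uv,float).reshape(-1,1,2),K,np.asarray(ci['dist_coeffs'])).reshape(-1,2)
def cloud(ci,d):
    h,w=d.shape; u,v=np.meshgrid(np.arange(w),np.arange(h))
    n=und(ci,np.stack([u,v],-1).reshape(-1,2)).reshape(h,w,2)
    P=np.stack([n[...,0]*d,-n[...,1]*d,-d],-1); T=ci['cam_to_world']
    W=P@T[:3,:3].T+T[:3,3]; W[d<=0]=np.nan
    return W
def rayplane(ci,uv,z):
    n=und(ci,uv); T=ci['cam_to_world']
    D=np.c_[n[:,0],-n[:,1],-np.ones(len(n))]@T[:3,:3].T; o=T[:3,3]
    return o+D*((z-o[2])/D[:,2])[:,None]
def proj(ci,P):
    T=ci['cam_to_world']; q=(np.asarray(P,float).reshape(-1,3)-T[:3,3])@T[:3,:3]
    q=q*np.array([1,-1,-1]); K=np.array([[ci['fx'],0,ci['cx']],[0,ci['fy'],ci['cy']],[0,0,1]])
    return cv2.projectPoints(q,np.zeros(3),np.zeros(3),K,np.asarray(ci['dist_coeffs']))[0].reshape(-1,2)
E
python3 - <<'E'
from h import *
for n in ["top","scene"]:
    im=np.load(f"pics/{n}0.npy"); d=np.load(f"pics/{n}0_d.npy"); ci=camera_info(n); W=cloud(ci,d)
    hsv=cv2.cvtColor(im,cv2.COLOR_RGB2HSV); H,S,V=[hsv[...,i].astype(int) for i in range(3)]
    blue=(H>100)&(H<125)&(S>120)&(V>50)
    x,y,z=W[...,0],W[...,1],W[...,2]
    print(n,'bench z',np.nanmedian(z[(abs(x-.5)<.2)&(abs(y+.15)<.05)]))
    P=W[blue&(x>.3)&(x<.9)&(abs(y)<.3)]; P=P[np.isfinite(P).all(1)]
    c=np.median(P,0); A=np.c_[P[:,:2],np.ones(len(P))]; 
    k=np.linalg.lstsq(A,P[:,2],rcond=None)[0]; res=P[:,2]-A@k; m=abs(res)<.004; k=np.linalg.lstsq(A[m],P[m,2],rcond=None)[0]
    print('flap plane',k,len(P),m.sum(), 'rect',cv2.minAreaRect(P[m][:,:2].astype(np.float32)))
    top=(abs(z-.16)<.006)&~blue&(S<70)&(x>.3)&(x<.95)&(abs(y)<.3)
    nlab,lab,st,_=cv2.connectedComponentsWithStats(top.astype(np.uint8)); i=1+np.argmax(st[1:,4]); Q=W[lab==i]
    print('grey top',cv2.minAreaRect(Q[:,:2].astype(np.float32)),np.median(Q[:,2]),len(Q), st[i])
    up=np.isfinite(z)&(z>k[0]*x+k[1]*y+k[2]+.02)&(x>.4)&(x<.75)&(abs(y-.05)<.12)&(z<.3)
    Q=W[up]; print('handle',Q.min(0),Q.max(0),Q.mean(0),len(Q), cv2.minAreaRect(Q[:,:2].astype(np.float32)))
    tr=(abs(z-.025)<.006)&(y<-.2)&(y>-.6)&(x>.3)&(x<.75)&(S<70)
    Q=W[(z>.001)&(z<.035)&(S<70)&(y<-.2)&(y>-.6)&(x>.3)&(x<.75)]; 
    m2=((z>.001)&(z<.035)&(S<70)&(y<-.2)&(y>-.6)&(x>.3)&(x<.75))
    nlab,lab,st,_=cv2.connectedComponentsWithStats(m2.astype(np.uint8)); 
    for i in range(1,nlab):
        if st[i,4]>100: Q=W[lab==i]; print('tray?',cv2.minAreaRect(Q[:,:2].astype(np.float32)),Q[:,2].max(),st[i])
E
```

```text
top bench z -3.369798826824422e-05
flap plane [-0.12364622  0.0163545   0.24150124] 3401 3257 rect ((0.5123618841171265, 0.0568297877907753), (0.2142554223537445, 0.15383633971214294), 81.81918334960938)
grey top ((0.6631209850311279, 0.034925416111946106), (0.2167748063802719, 0.14737682044506073), 81.69913482666016) 0.15984477240413208 3006 [ 266  145   77   53 3006]
handle [0.45950577 0.04204851 0.21437291] [0.48300274 0.08136758 0.23000578] [0.47104638 0.0611151  0.22434127] 112 ((0.4717870056629181, 0.061380885541439056), (0.0398145467042923, 0.021142615005373955), 80.32273864746094)
tray? ((0.6451783776283264, -0.3565751612186432), (0.09754259884357452, 0.06361231952905655), 5.1713409423828125) 0.012075199746226728 [409 170  23  30 372]
tray? ((0.45547476410865784, -0.3631015121936798), (0.22362610697746277, 0.14652281999588013), 88.25613403320312) 0.03253186813654563 [ 393  217   69   45 2412]
scene bench z -3.2087447512318956e-05
flap plane [-0.12384797  0.01586411  0.24178389] 3408 3363 rect ((0.5144530534744263, 0.05604490637779236), (0.21874849498271942, 0.1536141037940979), 81.94684600830078)
grey top ((0.5899194478988647, 0.04662167280912399), (0.22341835498809814, 0.2982396185398102), 81.87503051757812) 0.15996227932643609 4022 [ 263  169  147   80 4022]
handle [0.4604807  0.04232679 0.20626465] [0.48488043 0.08372496 0.23049506] [0.47463457 0.05922943 0.22191122] 142 ((0.4727887511253357, 0.063275545835495), (0.04242108389735222, 0.02097076177597046), 81.27954864501953)
tray? ((0.44866037368774414, -0.3566422462463379), (0.23278702795505524, 0.16626709699630737), 89.09130096435547) 0.030047102342376286 [ 136  277  116  108 5657]
tray? ((0.6447381377220154, -0.35618850588798523), (0.09815385937690735, 0.06538771837949753), 5.2826995849609375) 0.010809985246368004 [ 242  346   50   42 1085]
```

```bash
cat >> h.py <<'E'
from scipy.spatial.transform import Rotation as Ro
def go(p,ang=None,Rt=None,ob=None):
    """shift+twist (tool axes) from measured pose to target; ang=world heading(deg) of tool x with tool down"""
    ob=ob or sensors.get_obs(); p0,R0=np.array(ob['eef_pos']),np.array(ob['orientation'])
    if Rt is None:
        a=np.radians(ang); Rt=np.array([[np.cos(a),np.sin(a),0],[np.sin(a),-np.cos(a),0],[0,0,-1]])
    return np.round(R0.T@(np.asarray(p)-p0),4), np.round(Ro.from_matrix(R0.T@Rt).as_rotvec(),4)
E
python3 - <<'E'
from h import *
for n in ["top","scene"]:
    im=np.load(f"pics/{n}0.npy"); d=np.load(f"pics/{n}0_d.npy"); ci=camera_info(n); W=cloud(ci,d)
    x,y,z=W[...,0],W[...,1],W[...,2]
    Q=W[(z>.012)&(z<.032)&(y<-.2)&(y>-.52)&(x>.33)&(x<.56)]
    R=cv2.minAreaRect(Q[:,:2].astype(np.float32)); print(n,R,len(Q))
    # raised region floor+rim
    Q=W[(z>.0015)&(z<.032)&(y<-.2)&(y>-.52)&(x>.33)&(x<.555)]
    print(cv2.minAreaRect(Q[:,:2].astype(np.float32)),len(Q))
T=np.array([0.4725,0.0625,0.33])
print(go(T,81.8))
E
```

```text
top ((0.4543096423149109, -0.3625780940055847), (0.2242562621831894, 0.14915072917938232), 88.6465835571289) 301
((0.44264382123947144, -0.3598785996437073), (0.22447443008422852, 0.319707989692688), 0.014630446210503578) 3439
scene ((0.45459216833114624, -0.3621569573879242), (0.22161975502967834, 0.1549340933561325), 88.88624572753906) 1089
((0.44250279664993286, -0.3600809574127197), (0.31971070170402527, 0.2248295694589615), 89.97911834716797) 6922
(array([-0.4287,  0.4082, -0.0798]), array([-1.000e-04,  1.200e-03, -2.678e-01]))
```

Emit:
apply_moves(
  travel=[
    [0, 0, -0.04],
    [0, 0, -0.08],
    [-0.03, 0.03, -0.08],
    [-0.06, 0.057, -0.08],
    [-0.09, 0.086, -0.08],
    [-0.12, 0.114, -0.08],
    [-0.15, 0.143, -0.08],
    [-0.18, 0.171, -0.08],
    [-0.21, 0.2, -0.08],
    [-0.24, 0.229, -0.08],
    [-0.27, 0.257, -0.08],
    [-0.3, 0.286, -0.08],
    [-0.33, 0.314, -0.08],
    [-0.36, 0.343, -0.08],
    [-0.39, 0.371, -0.08],
    [-0.41, 0.39, -0.08],
    [-0.429, 0.408, -0.08],
    [-0.429, 0.408, -0.08],
    [-0.429, 0.408, -0.08],
    [-0.429, 0.408, -0.08],
  ],
  twist=[
    [0, 0, 0],
    [0, 0, 0],
    [0, 0, -0.05],
    [0, 0, -0.1],
    [0, 0, -0.15],
    [0, 0, -0.2],
    [0, 0, -0.25],
    [0, 0, -0.268],
    [0, 0, -0.268],
    [0, 0, -0.268],
    [0, 0, -0.268],
    [0, 0, -0.268],
    [0, 0, -0.268],
    [0, 0, -0.268],
    [0, 0, -0.268],
    [0, 0, -0.268],
    [0, 0, -0.268],
    [0, 0, -0.268],
    [0, 0, -0.268],
    [0, 0, -0.268],
  ],
  gripper=[1, 1, 1, 1, 1, 1, 1, 1, 1, 1, 1, 1, 1, 1, 1, 1, 1, 1, 1, 1],
  squeeze=30,
)

```text
time: 1.77
eef_pos: [0.472, 0.0631, 0.3301]
orientation: [[0.142, 0.99, -0.0], [0.99, -0.142, 0.0], [-0.0, -0.0, -1.0]]
wrist_force: [-0.4, 0.5, 0.3]
opening: 0.0856
```

```bash
python3 - <<'E'
from h import *
o=sensors.get_obs(); print(o['time'],o['joint_pos'].round(1),o['eef_pos'],o['wrist_force'])
ci=camera_info("wrist"); im,d=get_image("wrist"); cv2.imwrite("pics/w1.png",im[:,:,::-1]); W=cloud(ci,d)
z=W[...,2]; hsv=cv2.cvtColor(im,cv2.COLOR_RGB2HSV)
m=(z>.205)&(z<.24)&(hsv[...,2]<70)&(abs(W[...,0]-.4725)<.05)&(abs(W[...,1]-.0625)<.05)
Q=W[m]; print(len(Q),Q.min(0),Q.max(0)); print(cv2.minAreaRect(Q[:,:2].astype(np.float32)))
print(go([0.4725,0.0625,0.219],81.8))
E
```

```text
1.7667 [-40.8   0.5  25.9 112.   -0.2  67.6  67.1] [0.47200295 0.0630505  0.33011714] [-0.35405044  0.47213044  0.28236519]
1171 [0.45750139 0.04506666 0.21268963] [0.48240588 0.08594046 0.22973407]
((0.4698668122291565, 0.06536082923412323), (0.03976794704794884, 0.020260941237211227), 82.00235748291016)
(array([-0.0008,  0.0007,  0.1111]), array([-0.0005,  0.0001,  0.0014]))
```

View pics/w1.png

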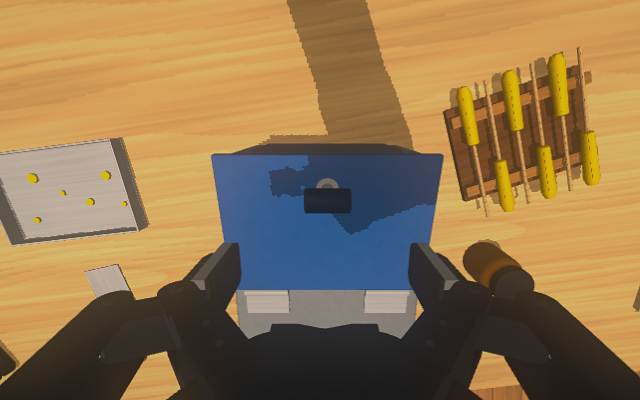

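Emit:
apply_moves(
  travel=[
    [0, 0, 0.03],
    [0, 0, 0.06],
    [0, 0, 0.085],
    [0, 0, 0.1],
    [0, 0, 0.109],
    [0, 0, 0.109],
    [0, 0, 0.109],
    [0, 0, 0.109],
    [0, 0, 0.109],
    [0, 0, 0.109],
    [0, 0, 0.109],
    [0, 0, 0.109],
    [0, 0, 0.109],
    [0, 0, 0.109],
    [0, 0, 0.109],
    [0, 0, 0.109],
    [0, 0, 0.109],
    [0, 0, 0.109],
  ],
  twist=[
    [0, 0, 0],
    [0, 0, 0],
    [0, 0, 0],
    [0, 0, 0],
    [0, 0, 0],
    [0, 0, 0],
    [0, 0, 0],
    [0, 0, 0],
    [0, 0, 0],
    [0, 0, 0],
    [0, 0, 0],
    [0, 0, 0],
    [0, 0, 0],
    [0, 0, 0],
    [0, 0, 0],
    [0, 0, 0],
    [0, 0, 0],
    [0, 0, 0],
  ],
  gripper=[1, 1, 1, 1, 1, 1, 0.3, -0.2, -0.2, -0.2, -0.2, -0.2, -0.3, -0.3, -0.3, -0.3, -0.3, -0.3],
  squeeze=30,
)

```text
time: 3.32
eef_pos: [0.4728, 0.0653, 0.2224]
orientation: [[0.14, 0.99, 0.002], [0.99, -0.14, 0.003], [0.004, 0.001, -1.0]]
wrist_force: [-1.4, 17.3, 3.1]
opening: 0.0391
```

```bash
python3 - <<'E'
from h import *
o=sensors.get_obs(); print(o['time'],o['joint_pos'].round(1),o['eef_pos'],o['wrist_force'],o['wrist_torque'],o['opening'])
im,d=get_image("wrist"); cv2.imwrite("pics/w2.png",im[:,:,::-1])
im,d=get_image("scene"); cv2.imwrite("pics/s2.png",cv2.resize(im[100:300,180:460,::-1],None,fx=2.5,fy=2.5))
E
```

```text
3.3167 [-39.4   7.5  26.3 119.7  -4.3  53.5  71.2] [0.47279662 0.06527499 0.22239585] [-1.35566107 17.33582049  3.13978953] [ 3.07475565  0.3011068  -0.12314341] 0.039099263630680184
```

View pics/w2.png

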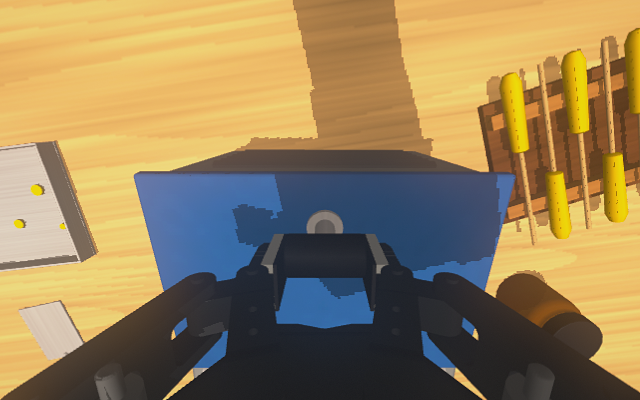

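View pics/s2.png

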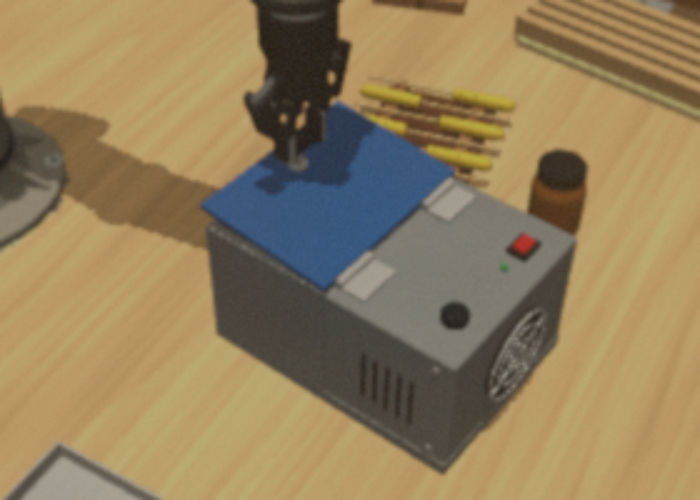

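```bash
python3 - <<'E'
from h import *
ci=camera_info("wrist"); print(ci['cam_to_world'][:3,3]-sensors.get_obs()['eef_pos'])
h=lambda a: np.array([-.13*np.cos(a)+.04*np.sin(a), .13*np.sin(a)+.04*np.cos(a)])
a0=.13
for a in np.linspace(a0,1.78,34)[1:]:
    d=h(a)-h(a0); print([0.003,round(float(d[0]),3),round(-float(d[1]),3)],round(a,2))
E
```

```text
[-0.06678888  0.00823178  0.1238922 ]
[0.003, 0.003, -0.006] 0.18
[0.003, 0.006, -0.012] 0.23
[0.003, 0.01, -0.018] 0.28
[0.003, 0.014, -0.023] 0.33
[0.003, 0.018, -0.029] 0.38
[0.003, 0.022, -0.034] 0.43
[0.003, 0.027, -0.039] 0.48
[0.003, 0.032, -0.044] 0.53
[0.003, 0.037, -0.048] 0.58
[0.003, 0.042, -0.052] 0.63
[0.003, 0.048, -0.056] 0.68
[0.003, 0.054, -0.06] 0.73
[0.003, 0.059, -0.063] 0.78
[0.003, 0.066, -0.066] 0.83
[0.003, 0.072, -0.069] 0.88
[0.003, 0.078, -0.072] 0.93
[0.003, 0.085, -0.074] 0.98
[0.003, 0.091, -0.076] 1.03
[0.003, 0.098, -0.077] 1.08
[0.003, 0.104, -0.078] 1.13
[0.003, 0.111, -0.079] 1.18
[0.003, 0.118, -0.079] 1.23
[0.003, 0.125, -0.079] 1.28
[0.003, 0.132, -0.079] 1.33
[0.003, 0.138, -0.079] 1.38
[0.003, 0.145, -0.078] 1.43
[0.003, 0.152, -0.077] 1.48
[0.003, 0.158, -0.075] 1.53
[0.003, 0.165, -0.073] 1.58
[0.003, 0.171, -0.071] 1.63
[0.003, 0.178, -0.068] 1.68
[0.003, 0.184, -0.065] 1.73
[0.003, 0.19, -0.062] 1.78
```

Emit:
apply_moves(
  travel=[
    [0.003, 0, 0],
    [0.003, 0.003, -0.006],
    [0.003, 0.006, -0.012],
    [0.003, 0.01, -0.018],
    [0.003, 0.014, -0.023],
    [0.003, 0.018, -0.029],
    [0.003, 0.022, -0.034],
    [0.003, 0.027, -0.039],
    [0.003, 0.032, -0.044],
    [0.003, 0.037, -0.048],
    [0.003, 0.042, -0.052],
    [0.003, 0.048, -0.056],
    [0.003, 0.054, -0.06],
    [0.003, 0.059, -0.063],
    [0.003, 0.066, -0.066],
    [0.003, 0.072, -0.069],
    [0.003, 0.078, -0.072],
    [0.003, 0.078, -0.072],
  ],
  twist=[
    [0, 0, 0],
    [0, 0, 0],
    [0, 0, 0],
    [0, 0, 0],
    [0, 0, 0],
    [0, 0, 0],
    [0, 0, 0],
    [0, 0, 0],
    [0, 0, 0],
    [0, 0, 0],
    [0, 0, 0],
    [0, 0, 0],
    [0, 0, 0],
    [0, 0, 0],
    [0, 0, 0],
    [0, 0, 0],
    [0, 0, 0],
    [0, 0, 0],
  ],
  gripper=[-0.3, -0.3, -0.3, -0.3, -0.3, -0.3, -0.3, -0.3, -0.3, -0.3, -0.3, -0.3, -0.3, -0.3, -0.3, -0.3, -0.3, -0.3],
)

```text
time: 4.92
eef_pos: [0.5512, 0.0542, 0.2936]
orientation: [[0.143, 0.99, 0.001], [0.99, -0.143, -0.0], [-0.0, 0.001, -1.0]]
wrist_force: [2.2, 0.4, -5.9]
opening: 0.0393
```

```bash
python3 - <<'E'
from h import *
o=sensors.get_obs(); print(o['time'],o['joint_pos'].round(1),o['eef_pos'],o['wrist_force'],o['wrist_torque'],o['opening'])
im,d=get_image("scene"); cv2.imwrite("pics/s3.png",cv2.resize(im[80:300,180:460,::-1],None,fx=2.5,fy=2.5))
W=cloud(camera_info("scene"),d); hsv=cv2.cvtColor(im,cv2.COLOR_RGB2HSV); b=(hsv[...,0]>100)&(hsv[...,0]<125)&(hsv[...,1]>120)&(W[...,2]>.15)&(W[...,0]<.8)&(abs(W[...,1])<.25)
P=W[b]; c=P.mean(0); n=np.linalg.svd(P-c,full_matrices=False)[2][2]; n*=np.sign(n[2]); print(n, np.arctan2(n[0]/np.cos(np.radians(8.2)),n[2]))
E
```

```text
4.9167 [-36.4  11.4  28.1 106.1  -5.9  63.9  75.6] [0.55123688 0.05419515 0.29357444] [ 2.23471805  0.3986625  -5.92494091] [ 0.14904794 -0.11402401  0.03261415] 0.03927264968822996
[ 0.76414423 -0.10913961  0.63574534] 0.8819106377831586
```

View pics/s3.png

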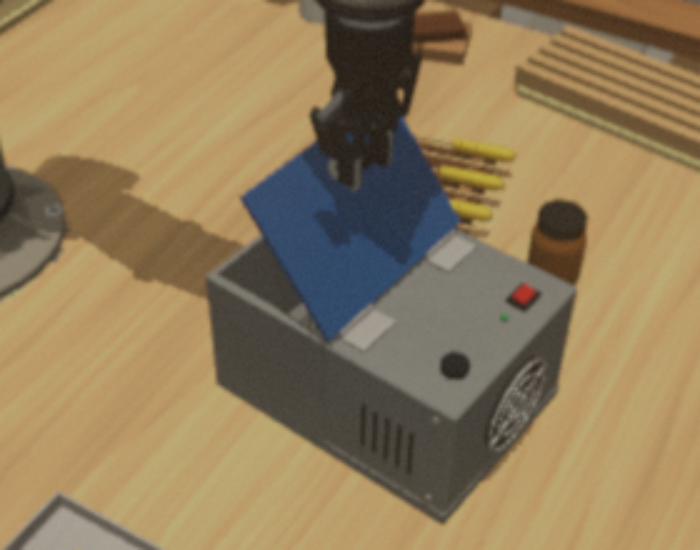

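Emit:
apply_moves(
  travel=[
    [0, 0.007, -0.002],
    [0, 0.013, -0.004],
    [0, 0.02, -0.005],
    [0, 0.026, -0.006],
    [0, 0.033, -0.007],
    [0, 0.04, -0.007],
    [0, 0.047, -0.007],
    [0, 0.054, -0.007],
    [0, 0.06, -0.007],
    [0, 0.067, -0.006],
    [0, 0.074, -0.005],
    [0, 0.08, -0.003],
    [0, 0.087, -0.001],
    [0, 0.093, 0.001],
    [0, 0.1, 0.004],
    [0, 0.106, 0.007],
    [0, 0.111, 0.01],
    [0, 0.111, 0.01],
    [0, 0.111, 0.01],
  ],
  twist=[
    [0, 0, 0],
    [0, 0, 0],
    [0, 0, 0],
    [0, 0, 0],
    [0, 0, 0],
    [0, 0, 0],
    [0, 0, 0],
    [0, 0, 0],
    [0, 0, 0],
    [0, 0, 0],
    [0, 0, 0],
    [0, 0, 0],
    [0, 0, 0],
    [0, 0, 0],
    [0, 0, 0],
    [0, 0, 0],
    [0, 0, 0],
    [0, 0, 0],
    [0, 0, 0],
  ],
  gripper=[-0.3, -0.3, -0.3, -0.3, -0.3, -0.3, -0.3, -0.3, -0.3, -0.3, -0.3, -0.3, -0.3, -0.3, -0.3, -0.3, -0.3, -0.3, -0.3],
)

```text
time: 6.55
eef_pos: [0.6618, 0.0382, 0.284]
orientation: [[0.143, 0.99, 0.004], [0.99, -0.143, -0.0], [0.0, 0.004, -1.0]]
wrist_force: [3.8, -2.4, 6.2]
opening: 0.039
```

```bash
cat > f.py <<'E'
from h import *
import sys
o=sensors.get_obs(); print(o['time'],o['joint_pos'].round(1),o['eef_pos'],o['wrist_force'],o['wrist_torque'],o['opening'])
im,d=get_image("scene"); cv2.imwrite(f"pics/s{sys.argv[1]}.png",cv2.resize(im[50:270,180:460,::-1],None,fx=2.5,fy=2.5))
im,d=get_image("top"); cv2.imwrite(f"pics/t{sys.argv[1]}.png",cv2.resize(im[100:300,180:460,::-1],None,fx=2.5,fy=2.5))
np.save("pics/t_d.npy",d)
W=cloud(camera_info("top"),d); hsv=cv2.cvtColor(im,cv2.COLOR_RGB2HSV)
P=W[(hsv[...,0]>100)&(hsv[...,0]<125)&(hsv[...,1]>120)&(W[...,2]>.15)&(W[...,0]<.8)&(abs(W[...,1])<.25)]
print('blue pts',len(P))
if len(P)>50:
    c=P.mean(0); n=np.linalg.svd(P-c,full_matrices=False)[2][2]; n*=np.sign(n[0]); e=np.array([.9898,-.1426])
    print(c,n, 'angle',np.arctan2(n[:2]@e,n[2]), 'top z',np.percentile(P[:,2],98), 'x_e',(P[:,:2]@e).min(),(P[:,:2]@e).max())
O=W[(hsv[...,0]>5)&(hsv[...,0]<17)&(hsv[...,1]>180)&(hsv[...,2]>120)&(W[...,2]>.1)&(abs(W[...,0]-.52)<.1)&(abs(W[...,1]-.05)<.1)]
print('orange',len(O), O.min(0) if len(O) else '',O.max(0) if len(O) else '')
E
python3 f.py 4
```

```text
6.55 [-29.6  23.4  28.3  92.8 -11.8  66.5  83.1] [0.66182655 0.03823434 0.28401311] [ 3.79567163 -2.39929978  6.2151849 ] [-0.1835568  -0.65536239  0.07147015] 0.038982792838883076
blue pts 30
orange 0
```

View pics/s4.png

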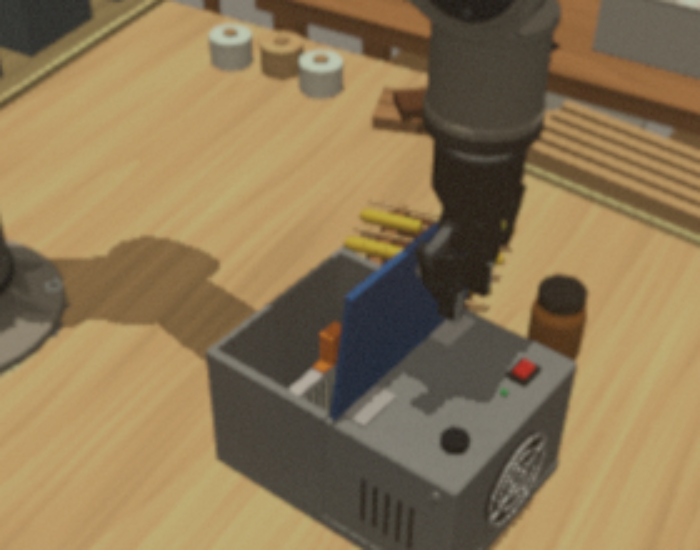

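View pics/t4.png

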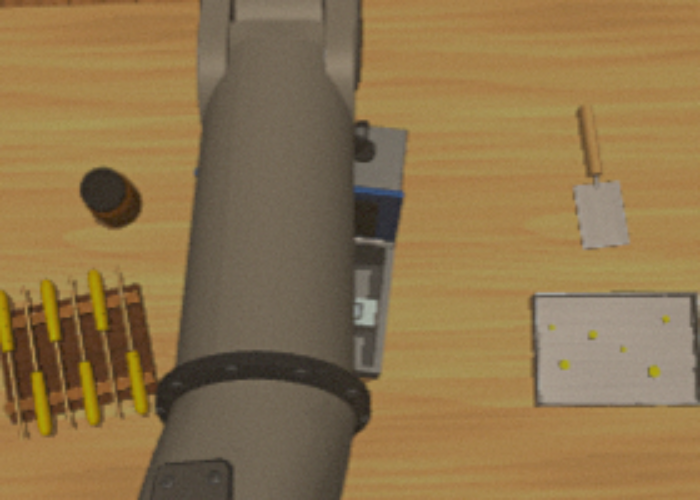

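Emit:
apply_moves(
  travel=[
    [0, 0, 0],
    [0, 0, 0],
    [0, 0, 0],
    [0, 0, 0],
    [0, 0, -0.01],
    [0, 0, -0.03],
    [0, 0, -0.06],
    [0, 0, -0.09],
    [0, 0, -0.12],
    [0, -0.03, -0.12],
    [0, -0.06, -0.12],
    [0, -0.09, -0.12],
    [0, -0.12, -0.12],
    [0, -0.145, -0.12],
    [0, -0.145, -0.12],
    [0, -0.145, -0.12],
  ],
  twist=[
    [0, 0, 0],
    [0, 0, 0],
    [0, 0, 0],
    [0, 0, 0],
    [0, 0, 0],
    [0, 0, 0],
    [0, 0, 0],
    [0, 0, 0],
    [0, 0, 0],
    [0, 0, 0.1],
    [0, 0, 0.2],
    [0, 0, 0.3],
    [0, 0, 0.4],
    [0, 0, 0.5],
    [0, 0, 0.6],
    [0, 0, 0.7],
  ],
  gripper=[0.5, 0.8, 0.8, 0.8, 0.8, 0.8, 0.8, 0.8, 0.8, 0.8, 0.8, 0.8, 0.8, 0.8, 0.8, 0.8],
)

```text
time: 7.98
eef_pos: [0.5152, 0.0595, 0.4047]
orientation: [[0.749, 0.663, 0.001], [0.663, -0.749, 0.002], [0.002, -0.001, -1.0]]
wrist_force: [0.1, 0.1, 0.4]
opening: 0.0768
```

```bash
python3 f.py 5; python3 -c "
from h import *
print(go([.516,.058,.33],-8.2))"
```

```text
7.9833 [-43.8   2.5  31.8 101.2  -1.5  76.6  29.8] [0.51519168 0.05947865 0.40466461] [0.13358179 0.1347115  0.37066256] [ 0.00444108  0.00052545 -0.00352009] 0.07681868383737536
blue pts 30
orange 0  
(array([-0.0011,  0.0009,  0.0743]), array([-6.000e-04, -1.400e-03,  8.691e-01]))
```

View pics/s5.png

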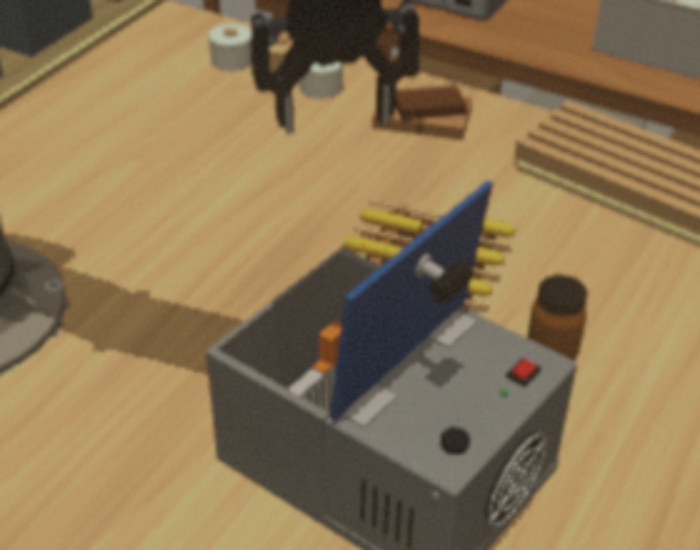

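Emit:
apply_moves(
  travel=[
    [0, 0, 0.01],
    [0, 0, 0.02],
    [0, 0, 0.03],
    [0, 0, 0.04],
    [0, 0, 0.04],
    [0, 0, 0.04],
    [-0.001, 0.001, 0.04],
    [-0.001, 0.001, 0.04],
    [-0.001, 0.001, 0.04],
    [-0.001, 0.001, 0.04],
    [-0.001, 0.001, 0.04],
  ],
  twist=[
    [0, 0, 0.12],
    [0, 0, 0.24],
    [0, 0, 0.36],
    [0, 0, 0.48],
    [0, 0, 0.6],
    [0, 0, 0.72],
    [0, 0, 0.84],
    [0, 0, 0.869],
    [0, 0, 0.869],
    [0, 0, 0.869],
    [0, 0, 0.869],
  ],
  gripper=[0.2, 0.2, 0.2, 0.2, 0.2, 0.2, 0.2, 0.2, 0.2, 0.2, 0.2],
)

```text
time: 9.0
eef_pos: [0.5163, 0.0578, 0.3635]
orientation: [[0.99, -0.138, 0.0], [-0.138, -0.99, -0.0], [0.0, 0.0, -1.0]]
wrist_force: [0.8, -0.4, -0.2]
opening: 0.0514
```

```bash
cat > g.py <<'E'
from h import *
o=sensors.get_obs(); print(o['time'],o['joint_pos'].round(1),o['eef_pos'],o['orientation'].round(3).tolist(),o['opening'])
e=np.array([.9898,-.1426])
for n in ["wrist","scene"]:
    ci=camera_info(n); im,d=get_image(n); cv2.imwrite(f"pics/{n}6.png",im[:,:,::-1]); np.save(f"pics/{n}6.npy",im); W=cloud(ci,d); hsv=cv2.cvtColor(im,cv2.COLOR_RGB2HSV)
    near=(abs(W[...,0]-.52)<.1)&(abs(W[...,1]-.05)<.12)
    m=(hsv[...,0]>3)&(hsv[...,0]<20)&(hsv[...,1]>150)&(hsv[...,2]>60)&(W[...,2]>.1)&(W[...,2]<.2)&near
    O=W[m]; print(n,'orange',len(O))
    if len(O)>10:
        print(O.min(0),O.max(0)); T=O[O[:,2]>np.percentile(O[:,2],90)-.006]; print('top rect',cv2.minAreaRect(T[:,:2].astype(np.float32)))
    P=W[(hsv[...,0]>100)&(hsv[...,0]<125)&(hsv[...,1]>120)&(W[...,2]>.17)&(W[...,0]<.8)&(abs(W[...,1])<.25)]
    print('blue',len(P))
    if len(P)>50:
        q=np.median(P,0); nn=np.linalg.svd(P-q,full_matrices=False)[2][2]; nn*=np.sign(nn[0]); print(nn,'flap',np.arctan2(nn[:2]@e,nn[2]))
E
python3 g.py
```

```text
9.0 [-45.4   4.2  34.3 104.8  -2.5  71.8 -18.3] [0.51630213 0.05775103 0.36346033] [[0.99, -0.138, 0.0], [-0.138, -0.99, -0.0], [0.0, 0.0, -1.0]] 0.05144074381442576
wrist orange 318
[0.50466569 0.03836591 0.11530763] [0.52228018 0.0836891  0.15613796]
top rect ((0.5135631561279297, 0.05885197967290878), (0.02635578252375126, 0.014596013352274895), 81.72604370117188)
blue 2133
[ 0.89095483 -0.13840035  0.43248681] flap 1.123531150138954
scene orange 126
[0.50321436 0.03291063 0.11219576] [0.52250121 0.07000252 0.15704168]
top rect ((0.514106810092926, 0.056547727435827255), (0.02636321820318699, 0.015452830120921135), 79.72027587890625)
blue 85
[ 0.61033135 -0.0928826  -0.78668193] flap 2.4762180329598804
```

View pics/wrist6.png

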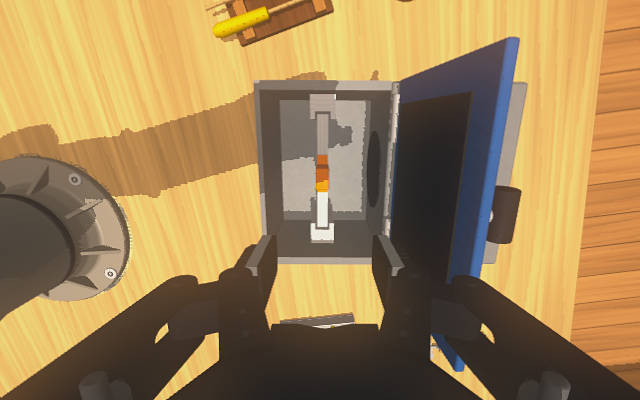

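```bash
python3 - <<'E'
from h import *
e=np.array([.9898,-.1426]); H=np.array([.596,.046])
for n in ["wrist","scene"]:
    ci=camera_info(n); im,d=get_image(n); W=cloud(ci,d); hsv=cv2.cvtColor(im,cv2.COLOR_RGB2HSV)
    m=(hsv[...,0]>100)&(hsv[...,0]<125)&(hsv[...,1]>100)&(W[...,2]>.15)&(W[...,2]<.36)&(W[...,0]<.75)&(abs(W[...,1]-.05)<.13)
    P=W[m]; xe=(P[:,:2]-H)@e
    for lo in np.arange(.16,.34,.02):
        k=(P[:,2]>=lo)&(P[:,2]<lo+.02)
        if k.sum()>3: print(n,round(lo+.01,2),k.sum(),np.percentile(xe[k],[2,50,98]).round(4))
print(go([.5137,.0586,.137],-8.2))
E
```

```text
wrist 0.17 51 [-0.0016 -0.0013 -0.0009]
wrist 0.29 63 [0.0107 0.0117 0.0129]
wrist 0.31 608 [0.0119 0.0126 0.0138]
wrist 0.33 2752 [0.0144 0.0173 0.0211]
scene 0.31 15 [0.0204 0.0219 0.0227]
scene 0.33 160 [0.0167 0.021  0.0235]
(array([-0.0026, -0.0004,  0.2263]), array([0.    , 0.    , 0.0032]))
```

Emit:
apply_moves(
  travel=[
    [-0.001, 0, 0.03],
    [-0.003, 0, 0.06],
    [-0.003, 0, 0.09],
    [-0.003, 0, 0.12],
    [-0.003, 0, 0.15],
    [-0.003, 0, 0.18],
    [-0.003, 0, 0.2],
    [-0.003, 0, 0.215],
    [-0.003, 0, 0.226],
    [-0.003, 0, 0.226],
    [-0.003, 0, 0.226],
    [-0.003, 0, 0.226],
  ],
  twist=[
    [0, 0, 0.003],
    [0, 0, 0.003],
    [0, 0, 0.003],
    [0, 0, 0.003],
    [0, 0, 0.003],
    [0, 0, 0.003],
    [0, 0, 0.003],
    [0, 0, 0.003],
    [0, 0, 0.003],
    [0, 0, 0.003],
    [0, 0, 0.003],
    [0, 0, 0.003],
  ],
  gripper=[0.2, 0.2, 0.2, 0.2, 0.2, 0.2, 0.2, 0.2, 0.2, 0.2, 0.2, 0.2],
)

```text
time: 10.2
eef_pos: [0.5138, 0.0583, 0.1382]
orientation: [[0.99, -0.143, 0.001], [-0.143, -0.99, 0.0], [0.001, -0.001, -1.0]]
wrist_force: [-0.2, -0.0, 1.2]
opening: 0.0515
```

```bash
python3 - <<'E'
from h import *
o=sensors.get_obs(); print(o['time'],o['joint_pos'].round(1),o['eef_pos'],o['wrist_force'],o['opening'])
im,d=get_image("wrist"); cv2.imwrite("pics/w7.png",im[:,:,::-1])
im,d=get_image("scene"); cv2.imwrite("pics/s7.png",cv2.resize(im[50:270,180:460,::-1],None,fx=2.5,fy=2.5))
E
```

```text
10.2 [-39.4  19.8  31.1 119.5 -14.5  44.2  -7.5] [0.51377591 0.05832635 0.13821887] [-0.19511129 -0.04425228  1.19087644] 0.05147583071719418
```

View pics/w7.png

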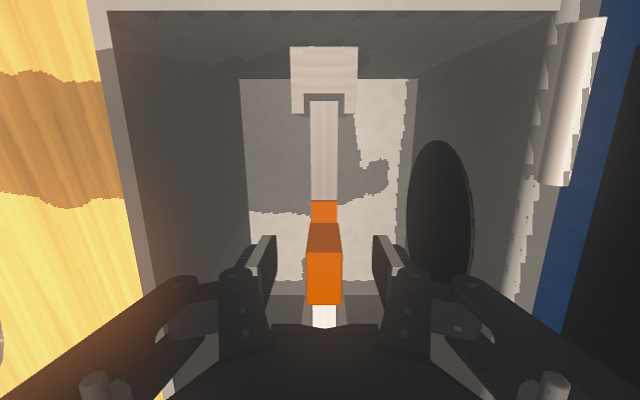

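View pics/s7.png

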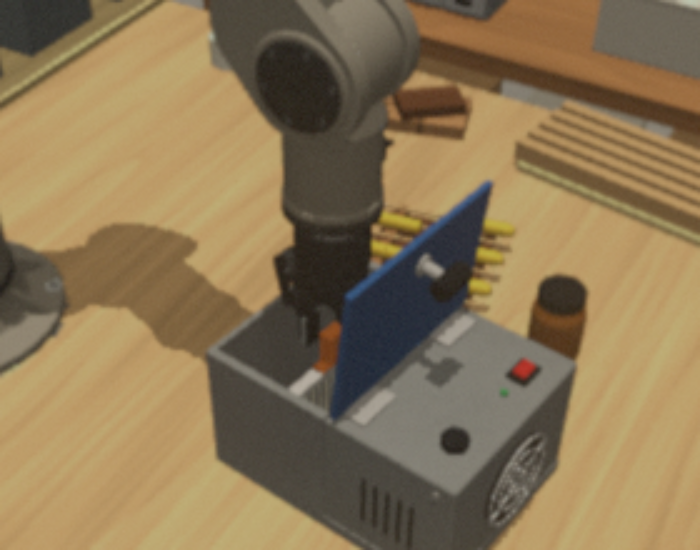

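Emit:
apply_moves(
  travel=[
    [0, 0, 0],
    [0, 0, 0],
    [0, 0, 0],
    [0, 0, 0],
    [0, 0, 0],
    [0, 0, 0],
    [0, 0, 0],
    [0, 0, 0],
    [0, 0, 0],
    [0, 0, 0],
  ],
  twist=[
    [0, 0, 0],
    [0, 0, 0],
    [0, 0, 0],
    [0, 0, 0],
    [0, 0, 0],
    [0, 0, 0],
    [0, 0, 0],
    [0, 0, 0],
    [0, 0, 0],
    [0, 0, 0],
  ],
  gripper=[-0.2, -0.5, -0.8, -1, -1, -1, -1, -1, -1, -1],
  squeeze=60,
)

```text
time: 11.13
eef_pos: [0.5136, 0.0584, 0.1378]
orientation: [[0.99, -0.143, 0.001], [-0.143, -0.99, 0.0], [0.001, -0.0, -1.0]]
wrist_force: [-0.5, 0.4, 7.0]
opening: 0.0152
```

```bash
python3 - <<'E'
from h import *
o=sensors.get_obs(); print(o['time'],o['joint_pos'].round(1),o['eef_pos'],o['orientation'].round(4).tolist(),o['wrist_force'],o['wrist_torque'],o['opening'])
im,d=get_image("wrist"); cv2.imwrite("pics/w8.png",im[:,:,::-1])
E
```

```text
11.1333 [-39.4  19.8  31.1 119.6 -14.6  44.2  -7.5] [0.51355529 0.05839086 0.13778144] [[0.9897, -0.1435, 0.0007], [-0.1435, -0.9897, 0.0004], [0.0007, -0.0005, -1.0]] [-0.50358546  0.44486589  7.02174533] [ 0.00338177  0.26728312 -0.001711  ] 0.01523972540684055
```

View pics/w8.png

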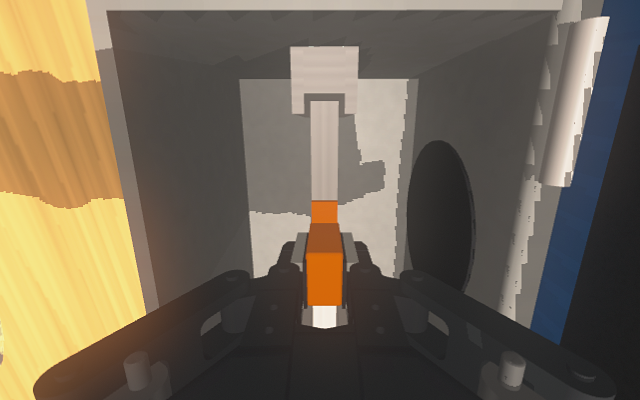

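Emit:
apply_moves(
  travel=[
    [0, 0, -0.004],
    [0, 0, -0.012],
    [0, 0, -0.024],
    [0, 0, -0.036],
    [0, 0, -0.048],
    [0, 0, -0.06],
    [0, 0, -0.075],
    [0, 0, -0.09],
    [0, 0, -0.105],
    [0, 0, -0.12],
    [0, 0, -0.14],
    [0, 0, -0.16],
    [0, 0, -0.18],
    [0, 0, -0.195],
    [0, 0, -0.205],
    [0, 0, -0.21],
    [0, 0, -0.21],
    [0, 0, -0.21],
  ],
  twist=[
    [0, 0, 0],
    [0, 0, 0],
    [0, 0, 0],
    [0, 0, 0],
    [0, 0, 0],
    [0, 0, 0],
    [0, 0, 0],
    [0, 0, 0],
    [0, 0, 0],
    [0, 0, 0],
    [0, 0, 0],
    [0, 0, 0],
    [0, 0, 0],
    [0, 0, 0],
    [0, 0, 0],
    [0, 0, 0],
    [0, 0, 0],
    [0, 0, 0],
  ],
  gripper=[-1, -1, -1, -1, -1, -1, -1, -1, -1, -1, -1, -1, -1, -1, -1, -1, -1, -1],
)

```text
time: 12.68
eef_pos: [0.5129, 0.0583, 0.3468]
orientation: [[0.99, -0.144, -0.001], [-0.144, -0.99, -0.0], [-0.001, 0.0, -1.0]]
wrist_force: [-1.2, 0.7, -3.2]
opening: 0.0152
```

```bash
python3 - <<'E'
from h import *
o=sensors.get_obs(); print(o['time'],o['joint_pos'].round(1),o['eef_pos'],o['wrist_force'],o['wrist_torque'],o['opening'])
im,d=get_image("scene"); cv2.imwrite("pics/s9.png",cv2.resize(im[0:270,150:470,::-1],None,fx=2.2,fy=2.2))
im,d=get_image("top"); W=cloud(camera_info("top"),d); z=W[...,2]
# tray again
x,y=W[...,0],W[...,1]
Q=W[(z>.012)&(z<.032)&(y<-.2)&(y>-.52)&(x>.33)&(x<.56)]; print(cv2.minAreaRect(Q[:,:2].astype(np.float32)))
print(go([.4545,-.3623,.35],-1.3))
E
```

```text
12.6833 [-45.9   4.5  34.9 106.6  -2.7  69.8 -18.4] [0.51290306 0.05825105 0.34676816] [-1.20458605  0.71357742 -3.23732099] [-0.03782097  0.02614529 -0.00699904] 0.015170943513421239
((0.45428240299224854, -0.3628196120262146), (0.22320769727230072, 0.14922204613685608), 88.61139678955078)
(array([ 0.0027,  0.4245, -0.0032]), array([ 0.0008,  0.0013, -0.1214]))
```

View pics/s9.png

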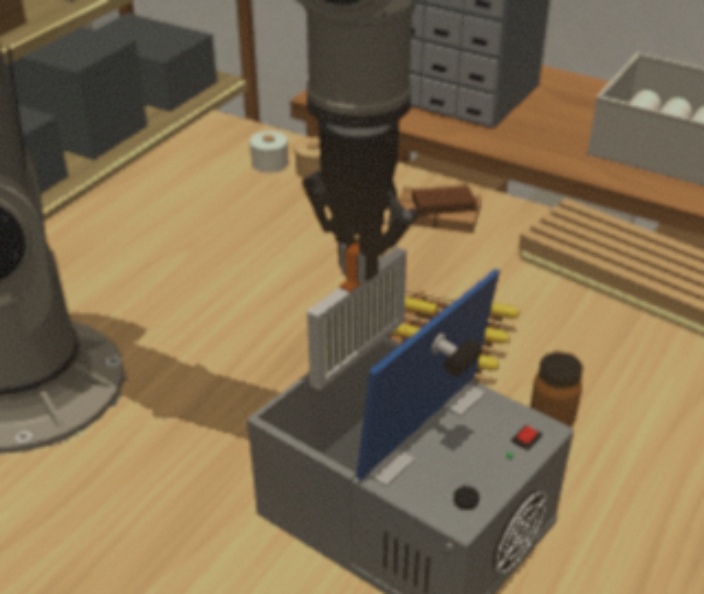

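Emit:
apply_moves(
  travel=[
    [0, 0.004, 0],
    [0, 0.012, 0],
    [0, 0.024, 0],
    [0, 0.04, 0],
    [0, 0.06, 0],
    [0, 0.085, 0],
    [0, 0.11, 0],
    [0, 0.135, 0],
    [0, 0.16, 0],
    [0, 0.185, 0],
    [0, 0.21, 0],
    [0.001, 0.235, 0],
    [0.001, 0.26, 0],
    [0.001, 0.285, 0],
    [0.002, 0.31, 0],
    [0.002, 0.335, 0],
    [0.002, 0.36, 0],
    [0.002, 0.38, 0],
    [0.003, 0.396, 0],
    [0.003, 0.408, 0],
  ],
  twist=[
    [0, 0, 0],
    [0, 0, 0],
    [0, 0, 0],
    [0, 0, -0.01],
    [0, 0, -0.02],
    [0, 0, -0.03],
    [0, 0, -0.04],
    [0, 0, -0.05],
    [0, 0, -0.06],
    [0, 0, -0.07],
    [0, 0, -0.08],
    [0, 0, -0.09],
    [0, 0, -0.1],
    [0, 0, -0.11],
    [0, 0, -0.12],
    [0, 0, -0.121],
    [0, 0, -0.121],
    [0, 0, -0.121],
    [0, 0, -0.121],
    [0, 0, -0.121],
  ],
  gripper=[-1, -1, -1, -1, -1, -1, -1, -1, -1, -1, -1, -1, -1, -1, -1, -1, -1, -1, -1, -1],
)

```text
time: 14.45
eef_pos: [0.456, -0.3486, 0.3473]
orientation: [[1.0, -0.025, -0.0], [-0.025, -1.0, -0.001], [-0.0, 0.001, -1.0]]
wrist_force: [-1.6, 0.4, -3.3]
opening: 0.0155
```

```bash
python3 - <<'E'
from h import *
o=sensors.get_obs(); print(o['time'],o['joint_pos'].round(1),o['eef_pos'],o['wrist_force'],o['wrist_torque'],o['opening'])
print(go([.4545,-.3625,.235],-1.35))
E
```

```text
14.45 [-11.9  14.4  52.4 100.4 -12.   71.   42.2] [ 0.4559749  -0.34855349  0.34730002] [-1.59844466  0.36094135 -3.2598673 ] [-0.03387522 -0.03029791  0.02836582] 0.01546022672748257
(array([-0.0011,  0.0139,  0.1123]), array([ 0.0006,  0.0004, -0.0018]))
```

Emit:
apply_moves(
  travel=[
    [-0.001, 0.007, 0],
    [-0.001, 0.011, 0.006],
    [-0.001, 0.013, 0.016],
    [-0.001, 0.013, 0.03],
    [-0.001, 0.013, 0.045],
    [-0.001, 0.013, 0.06],
    [-0.001, 0.013, 0.075],
    [-0.001, 0.013, 0.09],
    [-0.001, 0.013, 0.1],
    [-0.001, 0.013, 0.108],
    [-0.001, 0.013, 0.112],
    [-0.001, 0.013, 0.112],
    [-0.001, 0.013, 0.112],
    [-0.001, 0.013, 0.112],
    [-0.001, 0.013, 0.112],
    [-0.001, 0.013, 0.112],
  ],
  twist=[
    [0, 0, 0],
    [0, 0, 0],
    [0, 0, 0],
    [0, 0, 0],
    [0, 0, 0],
    [0, 0, 0],
    [0, 0, 0],
    [0, 0, 0],
    [0, 0, 0],
    [0, 0, 0],
    [0, 0, 0],
    [0, 0, 0],
    [0, 0, 0],
    [0, 0, 0],
    [0, 0, 0],
    [0, 0, 0],
  ],
  gripper=[-1, -1, -1, -1, -1, -1, -1, -1, -1, -1, -1, -1, -1, -1, -1, -1],
)

```text
time: 15.78
eef_pos: [0.4565, -0.359, 0.2358]
orientation: [[1.0, -0.023, 0.001], [-0.023, -1.0, -0.0], [0.001, 0.0, -1.0]]
wrist_force: [-0.4, -1.5, -3.0]
opening: 0.0151
```

```bash
python3 - <<'E'
from h import *
o=sensors.get_obs(); print(o['time'],o['eef_pos'],o['orientation'].round(4).tolist(),o['wrist_force'],o['opening'],abs(o['joint_vel']).max())
ci=camera_info("scene"); im,d=get_image("scene"); cv2.imwrite("pics/s10.png",im[:,:,::-1]); W=cloud(ci,d)
im2,d2=get_image("top"); cv2.imwrite("pics/t10.png",im2[:,:,::-1]); W2=cloud(camera_info("top"),d2)
im3,_=get_image("wrist"); cv2.imwrite("pics/w10.png",im3[:,:,::-1])
for n,w in (("scene",W),("top",W2)):
    x,y,z=[w[...,i] for i in range(3)]
    P=w[(abs(x-.4545)<.03)&(abs(y+.3625)<.1)&(z>.06)&(z<.21)]
    print(n,len(P))
    if len(P)>50: print(np.percentile(P,[1,50,99],axis=0).round(4).tolist(),cv2.minAreaRect(P[:,:2].astype(np.float32)))
    F=P[(P[:,0]>np.median(P[:,0])-.02)]
    if len(P)>50:
        c=P.mean(0); print(np.linalg.svd(P-c,full_matrices=False)[2].round(3).tolist())
    Q=w[(z>.012)&(z<.032)&(y<-.2)&(y>-.52)&(x>.33)&(x<.56)]; print('tray',cv2.minAreaRect(Q[:,:2].astype(np.float32)))
hsv=cv2.cvtColor(im,cv2.COLOR_RGB2HSV)
e=np.array([.9898,-.1426]); H=np.array([.596,.046])
hs2=cv2.cvtColor(im2,cv2.COLOR_RGB2HSV); m=(hs2[...,0]>100)&(hs2[...,0]<125)&(hs2[...,1]>80)&(W2[...,2]>.165)&(W2[...,2]<.36)&(abs(W2[...,1]-.05)<.13)
P=W2[m]; xe=(P[:,:2]-H)@e
for lo in np.arange(.16,.34,.02):
    k=(P[:,2]>=lo)&(P[:,2]<lo+.02)
    if k.sum()>3: print(round(lo+.01,2),k.sum(),np.percentile(xe[k],[5,50,95]).round(4))
E
```

```text
15.7833 [ 0.45651095 -0.35899883  0.23578955] [[0.9997, -0.0229, 0.0007], [-0.0229, -0.9997, -0.0002], [0.0007, 0.0002, -1.0]] [-0.40261737 -1.48922469 -3.02402623] 0.015144772244747763 0.16501605049217188
scene 2012
[[0.4504, -0.4351, 0.1153], [0.4616, -0.3683, 0.1613], [0.4659, -0.2853, 0.2095]] ((0.4597013592720032, -0.3595309555530548), (0.15287595987319946, 0.01792425662279129), 86.67005920410156)
[[0.023, 1.0, -0.021], [0.002, -0.021, -1.0], [1.0, -0.023, 0.002]]
tray ((0.45543020963668823, -0.3619319200515747), (0.22270403802394867, 0.15343154966831207), 88.43168640136719)
top 141
[[0.4493, -0.3775, 0.1146], [0.4529, -0.3135, 0.1445], [0.4653, -0.2832, 0.2098]] ((0.4564213752746582, -0.3325222134590149), (0.09905844181776047, 0.014027951285243034), 87.70891571044922)
[[-0.068, -0.674, -0.736], [-0.028, -0.736, 0.677], [-0.997, 0.066, 0.031]]
tray ((0.45481812953948975, -0.3394585847854614), (0.1771155148744583, 0.14938336610794067), 88.4995346069336)
0.31 13 [0.0171 0.0191 0.0225]
0.33 182 [0.0158 0.0187 0.0214]
```

View pics/s10.png

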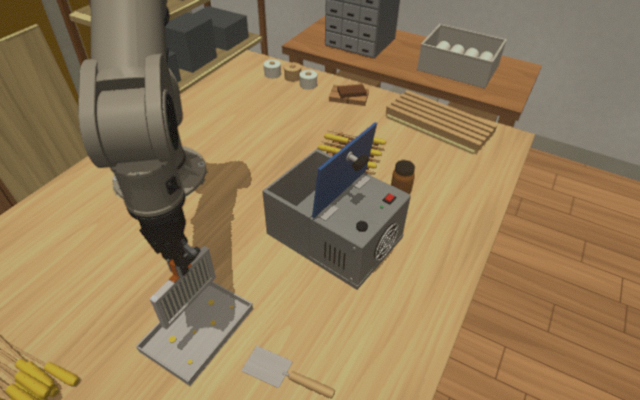

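View pics/t10.png

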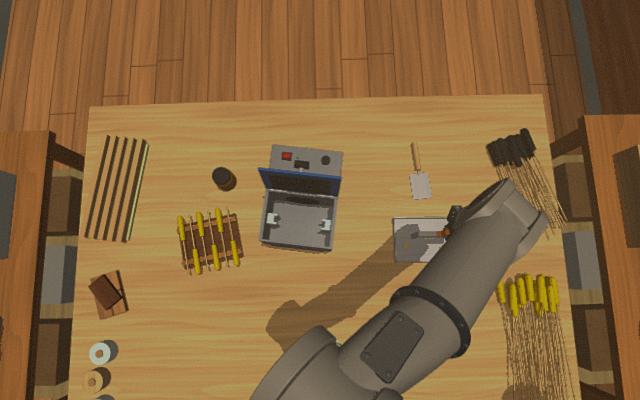

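View pics/w10.png

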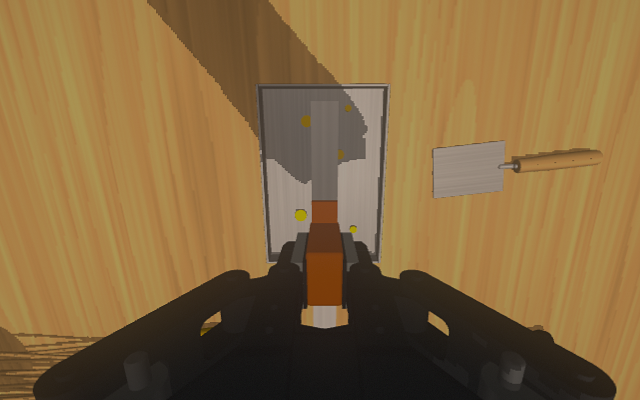

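Emit:
apply_moves(
  travel=[
    [-0.001, 0.002, 0],
    [-0.001, 0.003, 0],
    [-0.001, 0.003, 0],
    [-0.001, 0.003, 0],
    [-0.001, 0.003, 0],
    [-0.001, 0.003, 0],
    [-0.001, 0.003, 0],
    [-0.001, 0.003, 0],
    [-0.001, 0.003, 0],
    [-0.001, 0.003, 0],
    [-0.001, 0.003, 0],
    [-0.001, 0.003, 0],
    [-0.001, 0.003, 0],
    [-0.001, 0.003, 0],
  ],
  twist=[
    [0, 0, 0],
    [0, 0, 0],
    [0, 0, 0],
    [0, 0, 0],
    [0, 0, 0],
    [0, 0, 0],
    [0, 0, 0],
    [0, 0, 0],
    [0, 0, 0],
    [0, 0, 0],
    [0, 0, 0],
    [0, 0, 0],
    [0, 0, 0],
    [0, 0, 0],
  ],
  gripper=[-1, -1, -1, -1, -1, -1, -1, -1, -1, -1, -1, -1, -1, -1],
)

```text
time: 17.1
eef_pos: [0.4552, -0.3619, 0.2353]
orientation: [[1.0, -0.023, -0.0], [-0.023, -1.0, -0.0], [-0.0, 0.0, -1.0]]
wrist_force: [-0.6, 0.5, -3.5]
opening: 0.0153
```

```bash
python3 - <<'E'
from h import *
o=sensors.get_obs(); print(o['time'],o['eef_pos'],o['orientation'].round(4).tolist(),o['wrist_force'],o['opening'],abs(o['joint_vel']).max())
im,d=get_image("scene"); w=cloud(camera_info("scene"),d); x,y,z=[w[...,i] for i in range(3)]
P=w[(abs(x-.4545)<.03)&(abs(y+.3625)<.1)&(z>.06)&(z<.21)]; print(np.percentile(P,[1,50,99],axis=0).round(4).tolist())
for lo in (.13,.16,.19):
    k=abs(P[:,2]-lo)<.01; print(lo,P[k][:,1].min(),P[k][:,1].max(),np.median(P[k][:,0]))
E
```

```text
17.1 [ 0.45521602 -0.36188981  0.23533221] [[0.9997, -0.0231, -0.0], [-0.0231, -0.9997, -0.0], [-0.0, 0.0, -1.0]] [-0.60974447  0.54070328 -3.51518587] 0.01530619530871819 0.08608296894411775
[[0.4488, -0.4377, 0.1142], [0.4602, -0.3711, 0.1611], [0.4645, -0.2878, 0.2096]]
0.13 -0.43838041756866125 -0.2856977126371136 0.46035700943586066
0.16 -0.43873143190129565 -0.28649892826583345 0.4598123061204821
0.19 -0.43797398725037207 -0.2865053115721708 0.4599415409494391
```

```bash
python3 -c "
from rig import order
print(order.sign_off())"
```

```text
the job is handed in; nothing more can be done
None
```

I opened the blue flap by its T-handle, drew the filter straight up by the orange tab and carried it over the tray. I handed the job in at about 17 s with the filter still in the gripper.

**Filter:**
- It hangs upright and nearly still, with the fastest joint at 0.09 degrees/s.
- In y, its centre is at -0.362, within 1 mm of the tray's. In x, the gripper stands at 0.455, the tray at 0.4545–0.455, and the filter itself was not measured as closely.
- Its width is within about 0.2° of the tray's long side.
- Its lower edge is 0.113 m above the bench, which is about 11 cm above the tray floor and 9 cm above the rim.
- The wrist carries about 3.5 N, so it bears only the filter's own weight.

**Flap:** It stands slightly past upright at about 1.67 rad, measured from the slope of its inner face. I had aimed for about 1.75. Simple plane fits to the blue pixels gave angles I could not use (1.12 and 2.48), because several faces were mixed together, so I set those aside. At the end the top edge was still leaning back in the same place.

**Bystanders:** The tray measured within about 1 mm of its starting place. The candle board, jar and scraper look unmoved in the last pictures, but I did not measure them again.

**Forces:** The first grip on the handle was about 2 mm off centre and read 17 N sideways, which I relieved before swinging the flap. Every other wrist reading I took stayed at or below about 8 N.

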